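Pack out the hold-down clamp and keep it pressed

ROBOT

A 6-joint arm with a two-finger parallel gripper is mounted at the origin on the work surface; the furniture and walls round the work are solid. World frame = base frame: x ahead of the robot, y to its left, z up, the work surface at z = 0. Lengths are in m, angles in rad, forces in N, time in s.
With the tool pointing down it reaches from about 0.35 to 0.975 m from the base axis. Payload 7.1 kg.
Tool frame: the origin (TCP) lies on the centre line of the jaws, within the pads' length; the fingertips stand 11 mm ahead of it and the grasp point (between the pads) lies 8 mm behind it (env.nose_length is the z of the fingertips in the tool frame, in m); z points along the fingers, x is the direction in which the jaws open and shut, and the axes are right-handed (so a half turn about z gives the same grasp; the last joint's range is limited). The gripper opens to 88 mm and grips with 3 to 60 N. Pads are 20 mm wide; open, the fingers measure 115 mm over their backs; the gripper's body (75 mm by 178 mm) begins 61 mm behind the grasp point.
Start: joints at [-1.162, 0.423, 1.63, -0, 1.089, -0.019], TCP at [0.259, -0.569, 0.234] pointing down, gripper open.
Joint ranges: [-3, 3], [-0.9, 2.11], [0.09, 2.58], [-1.31, 4.45], [0.11, 2.69], [-2.54, 2.54]. Speed limits (rad/s): [2.39, 2.39, 3.01, 3.14, 3.14, 3.14].

INTERFACE

Orientations are given as a rotation vector (axis times angle).
In Python, from workcell import telemetry, snapshot, env gives the robot as it stands.
- The arm moves only by the tool arm_command, never from a script. Its argument "moves" is a list of rows, each an object of numbers: "x", "y", "z": the shift along the tool's x, y, z in mm; "spin": the turn about the tool's z in degrees; "jaw": the finger opening in mm, from 0 to 87.8. In form: [{"x": .., "y": .., "z": .., "spin": .., "jaw": ..}, ...]. A call has 1 to 5 rows; each row is the pose to reach, as a shift and turn from the pose commanded when the call began, along the tool's axes at that moment; what a row does not reach only later rows make up. A row lasts 1/10 s, in which the tool goes at most 50 mm and 8.59 degrees, less where a joint would pass 70% of its speed; a pose out of reach is approached as far as the arm can. A call with a gripper value outside its range is refused whole. The fingers move at their own pace and stop on an object; "force" is the grip in N (left out, the last holds). Time passes only in rows, so rows that repeat a pose let the fingers close. It gives the time, the measured TCP pose, the force and the opening at its end, in the units of the state.
- telemetry.read_state(): the state, without advancing time (a new reading comes with each control period).
- snapshot(name): name is "scene" or "side" or "wrist"; returns a dict with "frame" (480x640x3 uint8, red, green, blue), "z_map" (480x640 float32, m along the optical axis (not along the pixel's ray), 0 where there is no reading), "fx", "fy", "cx", "cy" (pixels), "camera_from_world" (4x4, takes a point from world to camera coordinates); the wrist camera has in their place "mount" (4x4, takes a point from camera to tool coordinates, whose origin is the TCP and whose axes are the tool frame's). Camera axes: x right, y down, z forward; pixel columns grow to the right and rows downward; lengths in m; the calibration is good to about 2 mm. A picture is of the moment at which its call begins: read the wrist's pose just before it.
- env.close_job(): hands the job in, once; it reports no verdict.
The state is a dict: "time": time; "qpos": joint angles; "qd": joint speeds; "tau": joint torques, N m; "eef_pos": TCP position; "tcp_rot": TCP orientation; "force": force on the tool from outside, world axes, zero at the start; "moment": the same for the moment, N m; "finger_gap": finger opening in m.
Only numpy, scipy, OpenCV 4.12 (cv2) and the standard library are available. Lean on these libraries where they do the work, as an engineer would, in place of code of your own. Each camera call takes 0.05 s, during which the arm holds its last target.

TASK

The hinged clamp arm of the press stops at level and then hangs clear of the pine block on the bed and of the one plywood plate that already lies on it. Stack more of the loose plywood plates squarely on that plate, adding only as many as it takes for the arm's rubber foot to bear on the stack before the arm reaches its stop; then bring the arm down by its ball knob and finish while still holding it, pressing the stack firmly down on the bed.

Things in the scene. Friction and masses are not known exactly. Their poses are not given: they have to be found in the camera images.
- press: the press, fixed to the table: a dark steel base plate 290 x 100 x 12 mm with a grey hinge bracket (118 mm tall) at its +x end. Origin at table level, straight below the spot where the arm's foot comes down; its own x axis runs along the arm towards the hinge, z up
- press_hinge (a point): the hinge axis of the clamp arm (the axis runs along the press's y): 130 mm from the press origin along the press's +x, 104 mm above the table
- clamp_arm (a joint): angle of the clamp arm, rad: 0 = level, resting on its stop post and pointing along the press's -x; grows as it is raised; about 1.5 = upright (start); it goes to 1.6. The arm is an aluminium bar 18 mm wide and 16 mm high. Its hinge is stiff enough to stay at any angle (1 to 2 N at the knob moves it). Under it, 130 mm from the hinge, is a rubber foot 26 mm across; at angle 0 the flat underside of the foot is 79 mm above the table, straight above the press origin
- clamp_knob (a point): centre of the black ball knob, 30 mm in diameter, at the free end of the clamp arm, 210 mm from the hinge axis
- bed: the press's fixed steel bed, 128 x 68 mm, with 4 mm high lips along its two long sides; origin at the middle of its top face; its height differs from case to case, 24 to 40 mm above the table
- block_center (a point): centre of the loose pine block, 110 x 45 x 28 mm, lying flat on the bed with its length along the arm (its own y axis is its length); its top is 14 mm above this point
- plate_a_center (a point): centre of a loose plywood plate, 60 x 52 x 10 mm (own x, y, z), lying flat on the table
- plate_b_center (a point): a second plywood plate like plate a
- plate_c_center (a point): a third plywood plate like plate a
- plate_0_center (a point): centre of the plywood plate, 60 x 52 x 10 mm, that lies flat on the middle of the block from the start (its top is 5 mm above this point)
Not all that is in view belongs to the job. Leave any green or purple look-alike of the part that bears plate_0_center alone. What is shaped like the part that bears plate_b_center but orange or turquoise is not meant.

How it is judged:
At the end, for the whole second after the job is handed in: Foot presses a plate laid on top with over 6 N; it is flat (0.12 rad); it and plate 0 within 20 mm of the block's middle; arm within 0.115 rad of its stop (no plate too many); block flat, within 12 mm of the bed's middle, pressed on it over 6 N; robot still holds or pushes the arm (((contact force between clamp_arm and plate_a above 6 N and angle between plate_a_center's own z axis and vertical below 0.12 rad and horizontal distance between plate_a_center and block_center below 0.02 m) or (contact force between clamp_arm and plate_b above 6 N and angle between plate_b_center's own z axis and vertical below 0.12 rad and horizontal distance between plate_b_center and block_center below 0.02 m) or (contact force between clamp_arm and plate_c above 6 N and angle between plate_c_center's own z axis and vertical below 0.12 rad and horizontal distance between plate_c_center and block_center below 0.02 m)) and horizontal distance between plate_0_center and block_center below 0.02 m and value of joint clamp_arm below 0.115 rad and contact force between block and bed above 6 N and angle between block_center's own z axis and vertical below 0.08 rad and horizontal distance between block_center and bed below 0.012 m and contact force between any of the fingers, the arm and clamp_arm above 2 N); the arm keeps its last pose, push and grip.
It also fails if it takes over 72 s, if anything falls off the work surface, if the arm or the gripper's body presses on something with over 40 N, if the wrist force passes 120 N, or if a joint passes its speed limit or range.

## Working session

There is one attempt and no reset: what is moved stays moved. The work goes in short steps, Python scripts to look and compute and a tool call to move; the robot and the scene stay as the last step left them, time stands still between calls to the robot, and variables do not carry over. Pictures are saved under pics/ and viewed, and the job is handed in when it is done.

Besides the shell and the picture viewer there is one more tool, called as name(argument=value, ...) on one line, values as JSON. arm_command: Moves the arm, as the interface text tells. Its arguments: {"type":"object","properties":{"moves":{"type":"array","items":{"type":"object","properties":{"x":{"type":"number"},"y":{"type":"number"},"z":{"type":"number"},"spin":{"type":"number"},"jaw":{"type":"number"}}}},"force":{"type":"number"}},"required":["moves"]}

```bash
ls; mkdir -p pics; cat > h.py <<'E'
import numpy as np, cv2, pickle
from workcell import telemetry, snapshot, env
def take(n,tag):
    st=telemetry.read_state(); s=snapshot(n); s['st']=st
    cv2.imwrite(f'pics/{tag}.png',s['frame'][...,::-1]); pickle.dump(s,open(f'{tag}.pkl','wb')); return s
def wfc(s):
    if 'camera_from_world' in s: return np.linalg.inv(s['camera_from_world'])
    T=np.eye(4);T[:3,:3]=cv2.Rodrigues(np.array(s['st']['tcp_rot'],float))[0];T[:3,3]=s['st']['eef_pos'];return T@s['mount']
def cloud(s):
    v,u=np.mgrid[:480,:640];z=s['z_map'];M=wfc(s)
    P=np.stack([(u-s['cx'])/s['fx']*z,(v-s['cy'])/s['fy']*z,z],-1)
    W=P@M[:3,:3].T+M[:3,3];W[z==0]=np.nan;return W
E
python3 - <<'E'
from h import *
for n in('scene','side','wrist'): s=take(n,n+'0'); print(n,wfc(s).round(3).tolist(),s['fx'])
print(telemetry.read_state())
E
```

```text
pics
scene [[-0.82, 0.477, -0.316, 0.951], [0.572, 0.696, -0.433, 0.551], [0.014, -0.536, -0.844, 1.24], [0.0, 0.0, 0.0, 1.0]] 539.9892219214711
side [[0.976, -0.082, 0.2, 0.311], [-0.216, -0.347, 0.913, -1.04], [-0.005, -0.934, -0.357, 0.493], [0.0, 0.0, 0.0, 1.0]] 500.25806451052034
wrist [[0.414, -0.878, -0.242, 0.324], [-0.91, -0.399, -0.109, -0.537], [-0.001, 0.265, -0.964, 0.385], [0.0, 0.0, 0.0, 1.0]] 403.5514513260738
{'time': 0.15, 'qpos': array([-1.16197020e+00,  4.23646140e-01,  1.63047899e+00, -4.98633112e-06,
        1.08860160e+00, -1.90059185e-02]), 'qd': array([ 0.00025671, -0.00232322, -0.00157999,  0.00066903, -0.00035134,
       -0.00068471]), 'tau': array([ 3.56164091e-04, -5.44987822e+01, -2.73917967e+01,  6.44417549e-02,
        2.03806499e-02, -3.13607052e-05]), 'eef_pos': array([ 0.25917074, -0.56828895,  0.23310616]), 'tcp_rot': array([-2.64186801e+00,  1.69887956e+00,  1.48331873e-03]), 'force': array([ 0.62362263, -0.90456704,  0.04928899]), 'moment': array([0.01750689, 0.03101246, 0.0524674 ]), 'finger_gap': 0.08774488068236713}
```

View pics/scene0.png

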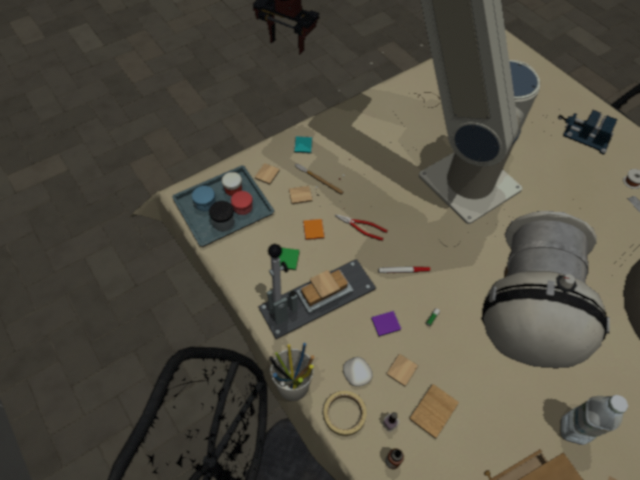

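View pics/side0.png

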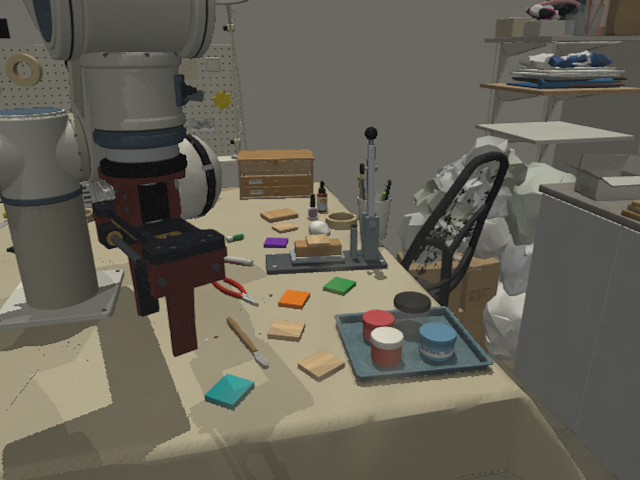

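View pics/wrist0.png

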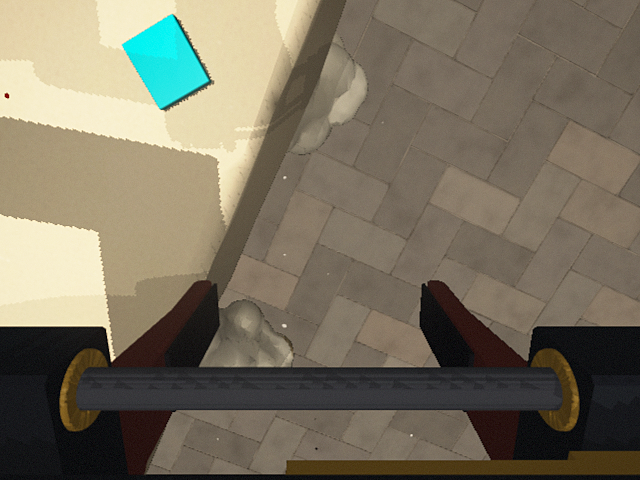

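Plywood plates show in the scene view at about (267,173), (300,195) and (402,369). The larger board at (434,410) is a distractor. The press is around (318,297), and its arm stands upright with the knob at (275,251). Next I measure these.

```bash
python3 - <<'E'
from h import *
s=pickle.load(open('scene0.pkl','rb'));W=cloud(s);hsv=cv2.cvtColor(s['frame'],cv2.COLOR_RGB2HSV)
big=cv2.resize(s['frame'][225:400,230:440],None,fx=3.5,fy=3.4,interpolation=cv2.INTER_CUBIC);cv2.imwrite('pics/z1.png',big[...,::-1])
for p in [(267,173),(300,195),(402,369),(327,281),(305,293),(275,251),(345,272),(314,229),(365,310)]: print(p,s['frame'][p[1],p[0]],hsv[p[1],p[0]],W[p[1],p[0]].round(4))
M=wfc(s)
def fit(mask,name):
    cs,_=cv2.findContours(mask.astype(np.uint8),cv2.RETR_EXTERNAL,cv2.CHAIN_APPROX_NONE)
# plates: height-based
H=W[...,2]
for n,(u,v),zt in [('p1',(267,173),.01),('p2',(300,195),.01),('p3',(402,369),.01)]:
    m=np.zeros((480,640),bool); m[v-22:v+22,u-22:u+22]=True
    m&=(H>0.006)&(H<0.02)
    k,l=cv2.connectedComponents(m.astype(np.uint8)); m=l==l[v,u]
    P=W[m]; r=cv2.minAreaRect((P[:,:2]*1000).astype(np.float32)); print(n,m.sum(),np.nanmedian(P[:,2]),r, np.median(P[:,:2],0), np.linalg.norm(r[0]))
# press heights
m=np.zeros((480,640),bool);m[225:345,230:390]=True
P=W[m];P=P[P[:,2]>0.005]
h,e=np.histogram(P[:,2],bins=np.arange(0,.36,.004));print([(round(a,3),b) for a,b in zip(e,h) if b>8])
E
```

```text
(267, 173) [160 135  99] [ 18  97 160] [ 0.4723 -0.3642  0.0016]
(300, 195) [159 136  99] [ 19  96 159] [ 0.4422 -0.2342  0.0135]
(402, 369) [159 135  99] [ 18  96 159] [0.5294 0.3243 0.0106]
(327, 281) [159 135  99] [ 18  96 159] [0.5554 0.0546 0.0603]
(305, 293) [123  94  59] [ 16 133 123] [0.6173 0.0487 0.0544]
(275, 251) [21 21 23] [120  22  23] [0.6907 0.0538 0.3269]
(345, 272) [60 62 64] [105  16  64] [0.4846 0.0385 0.0104]
(314, 229) [159  93  28] [ 15 210 159] [ 0.4736 -0.1191  0.008 ]
(365, 310) [138 128 105] [ 21  61 138] [0.5049 0.1514 0.0017]
p1 306753 -0.0030587681622566976 ((-125.336669921875, -789.6494140625), (3078.1337890625, 4203.91455078125), 56.47132873535156) [nan nan] 799.5345383136082
p2 309 0.01037112964977105 ((438.608154296875, -240.69039916992188), (61.29975128173828, 62.3366813659668), 66.37018585205078) [ 0.43854625 -0.23848948] 500.30888585781446
p3 523 0.010162482239680859 ((528.6727905273438, 324.5870056152344), (61.52620315551758, 52.20930862426758), 20.413227081298828) [0.52950293 0.32510034] 620.3641218334865
[(np.float64(0.004), np.int64(863)), (np
[... 1354 characters left out ...]
t64(9)), (np.float64(0.22), np.int64(9)), (np.float64(0.224), np.int64(9)), (np.float64(0.228), np.int64(13)), (np.float64(0.232), np.int64(16)), (np.float64(0.236), np.int64(30)), (np.float64(0.24), np.int64(35)), (np.float64(0.244), np.int64(31)), (np.float64(0.248), np.int64(11)), (np.float64(0.256), np.int64(13)), (np.float64(0.264), np.int64(12)), (np.float64(0.272), np.int64(9)), (np.float64(0.276), np.int64(9)), (np.float64(0.28), np.int64(10)), (np.float64(0.284), np.int64(19)), (np.float64(0.288), np.int64(15)), (np.float64(0.312), np.int64(18)), (np.float64(0.316), np.int64(23)), (np.float64(0.32), np.int64(45)), (np.float64(0.324), np.int64(61)), (np.float64(0.328), np.int64(18))]
```

View pics/z1.png

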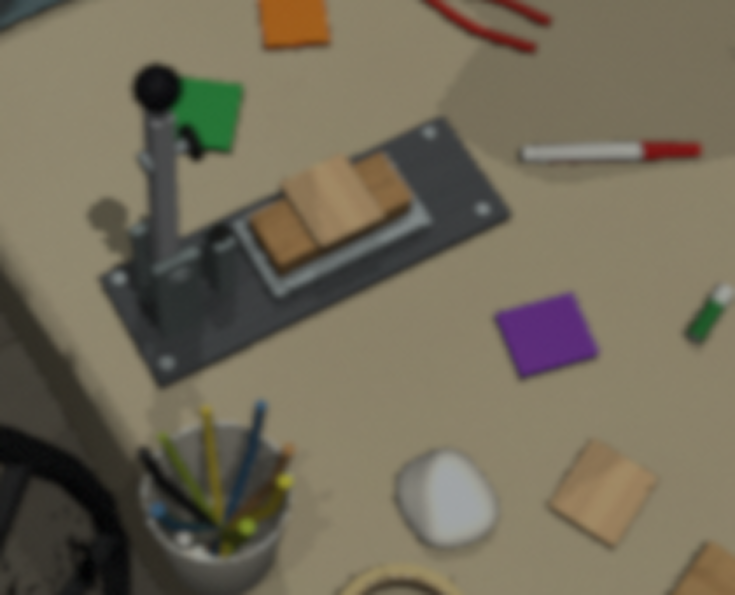

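```bash
python3 - <<'E'
from h import *
for cam in('scene','side'):
    s=pickle.load(open(cam+'0.pkl','rb'));W=cloud(s);hsv=cv2.cvtColor(s['frame'],cv2.COLOR_RGB2HSV)
    H,S,V=[hsv[...,i].astype(int) for i in range(3)]
    m=((H>=12)&(H<=22)&(S>85)&(V>75)).astype(np.uint8)
    m=cv2.morphologyEx(m,cv2.MORPH_OPEN,np.ones((2,2),np.uint8))
    k,l,st,c=cv2.connectedComponentsWithStats(m)
    for i in range(1,k):
        if st[i,4]<100 or st[i,4]>8000: continue
        P=W[l==i];P=P[np.isfinite(P[:,0])]
        if len(P)<50: continue
        r=cv2.minAreaRect((P[:,:2]*1000).astype(np.float32))
        print(cam,c[i].round(),st[i,4],'z',np.percentile(P[:,2],[10,50,90]).round(4),np.round(r[0],1),np.round(r[1],1),round(r[2],1), np.median(P[:,:2],0).round(3))
    # local table height & base plate height
s=pickle.load(open('scene0.pkl','rb'));W=cloud(s)
for u0,u1,v0,v1 in [(350,360,276,284),(318,326,320,330),(322,334,278,288),(303,309,290,296),(340,346,284,288)]:
    print((u0,v0),np.nanmedian(W[v0:v1,u0:u1].reshape(-1,3),0).round(4),np.nanstd(W[v0:v1,u0:u1,2]).round(4))
E
```

```text
scene [268. 174.] 284 z [0.0046 0.0094 0.0136] [ 473.8 -356.7] [62.8 50.5] 29.4 [ 0.477 -0.353]
scene [326. 183.] 149 z [0.0035 0.0105 0.0146] [ 354.6 -233.4] [ 11.4 123.5] 16.0 [ 0.355 -0.229]
scene [301. 195.] 301 z [0.0056 0.01   0.0135] [ 438.3 -235.4] [51.8 57.4] 66.5 [ 0.439 -0.234]
scene [314. 230.] 424 z [0.002  0.0094 0.0135] [ 472.6 -117.9] [66.5 56.7] 61.8 [ 0.474 -0.116]
scene [325. 286.] 860 z [0.0522 0.061  0.0677] [566.3  60.6] [ 56.9 111.2] 84.2 [0.57  0.064]
scene [403. 371.] 529 z [0.0061 0.0098 0.0132] [528.7 327.2] [59.6 50.3] 21.0 [0.53  0.328]
scene [435. 412.] 1437 z [0.0098 0.0136 0.0168] [530.  441.8] [101.2  71.8] 16.8 [0.533 0.443]
scene [330. 412.] 151 z [0.0187 0.0243 0.0279] [729.1 313.4] [77.8 25.6] 56.8 [0.736 0.307]
scene [360. 408.] 136 z [0.0203 0.0242 0.0269] [668.9 341.1] [73.  24.6] 73.9 [0.666 0.344]
scene [515. 467.] 327 z [0.0549 0.086  0.0914] [481.  629.2] [ 21.6 155.3] 74.1 [0.493 0.627]
scene [554. 471.] 922 z [0.1412 0.1438 0.1465] [468.7 656.7] [ 45.7 121.3] 56.2 [0.459 0.666]
side [628.  16.] 647 z [0.556  0.5951 0.6363] [1822.4  600.1]
[... 685 characters left out ...]
0.733]
side [426. 267.] 174 z [-0.3821 -0.3775 -0.1554] [1076.6  528.5] [674.2 127.3] 62.1 [1.186 0.755]
side [294. 300.] 461 z [0.002  0.0102 0.0117] [ 477.3 -119.6] [76.4 52.8] 61.9 [ 0.471 -0.134]
side [242. 335.] 229 z [0.0084 0.0113 0.0132] [ 353.2 -243.6] [  9.9 124.8] 17.3 [ 0.354 -0.25 ]
side [288. 330.] 495 z [0.0076 0.0104 0.0116] [ 437.5 -242.3] [53.5 57.1] 66.0 [ 0.438 -0.249]
side [322. 364.] 654 z [0.009  0.0103 0.0115] [ 473.8 -363.1] [57.8 49.2] 30.2 [ 0.473 -0.365]
(350, 276) [0.4781 0.0709 0.012 ] 0.0023
(318, 320) [6.171e-01 1.217e-01 3.000e-04] 0.0023
(322, 278) [0.5585 0.0616 0.0657] 0.0024
(303, 290) [0.6159 0.0477 0.0548] 0.0046
(340, 284) [0.528  0.0841 0.0541] 0.0058
```

Plate 0's top is at about 65.7 mm (base plate reads 12.0, table 0.3). One extra plate gives about 76 mm, under the foot's 79, and two give about 86 mm, or roughly 0.05 rad. So two are needed. I'll use the plates at (0.438,-0.240) and (0.528,0.326).

```bash
cat >> h.py <<'E'
def go(x,y,z,yawdeg):
    st=telemetry.read_state();R=cv2.Rodrigues(np.array(st['tcp_rot'],float))[0]
    d=R.T@(np.array([x,y,z])-st['eef_pos'])*1000
    yaw=np.degrees(np.arctan2(R[1,0],R[0,0]))
    dy=(yawdeg-yaw+90)%180-90
    print('t',round(st['time'],2),'pos',st['eef_pos'].round(4),'yaw',round(yaw,2),'tilt',round(R[2,2],5),'move',d.round(1),'spin',round(-dy,1),'gap',round(st['finger_gap'],4),'F',st['force'].round(1),'q6',round(st['qpos'][5],2))
E
python3 - <<'E'
from h import *
go(0.438,-0.24,0.16,66.2)
E
```

```text
t 0.15 pos [ 0.2592 -0.5683  0.2331] yaw -65.49 tilt -1.0 move [-224.4 -298.9   73.4] spin 48.3 gap 0.0877 F [ 0.6 -0.9  0. ] q6 -0.02
```

arm_command(moves=[{"x":-30,"y":-40,"z":0,"spin":8},{"x":-60,"y":-80,"z":0,"spin":16},{"x":-90,"y":-120,"z":20,"spin":24},{"x":-120,"y":-160,"z":30,"spin":32},{"x":-150,"y":-200,"z":40,"spin":40}])

```text
invalid input
```

```bash
python3 - <<'E'
from h import *
go(0.438,-0.24,0.16,66.2)
E
```

```text
t 0.15 pos [ 0.2592 -0.5683  0.2331] yaw -65.49 tilt -1.0 move [-224.4 -298.9   73.4] spin 48.3 gap 0.0877 F [ 0.6 -0.9  0. ] q6 -0.02
```

arm_command(moves=[{"x":-30,"y":-40,"z":0,"spin":8,"jaw":85},{"x":-60,"y":-80,"z":0,"spin":16,"jaw":85},{"x":-90,"y":-120,"z":20,"spin":24,"jaw":85},{"x":-120,"y":-160,"z":30,"spin":32,"jaw":85},{"x":-150,"y":-200,"z":40,"spin":40,"jaw":85}], force=30)

```text
time: 0.65
eef_pos: [0.3754, -0.3547, 0.1948]
tcp_rot: [1.902, -2.5, -0.001]
force: [0.5, -0.6, -0.0]
finger_gap: 0.0851
```

```bash
python3 - <<'E'
from h import *
go(0.438,-0.24,0.16,66.2)
E
```

```text
t 0.65 pos [ 0.3754 -0.3547  0.1948] yaw -105.48 tilt -1.0 move [-127.2  -29.7   34.8] spin 8.3 gap 0.0851 F [ 0.5 -0.6 -0. ] q6 1.06
```

arm_command(moves=[{"x":-45,"y":-10,"z":0,"spin":8,"jaw":85},{"x":-90,"y":-20,"z":0,"spin":8.3,"jaw":85},{"x":-127,"y":-30,"z":0,"spin":8.3,"jaw":85},{"x":-127,"y":-30,"z":0,"spin":8.3,"jaw":85}])

```text
time: 1.05
eef_pos: [0.4387, -0.2385, 0.1952]
tcp_rot: [-1.73, 2.622, 0.001]
force: [-0.4, -0.6, 0.3]
finger_gap: 0.0847
```

```bash
python3 - <<'E'
from h import *
s=take('wrist','w1');go(0.438,-0.24,0.013,66.2)
W=cloud(s);hsv=cv2.cvtColor(s['frame'],cv2.COLOR_RGB2HSV)
H=W[...,2]
m=((H>.006)&(H<.015)).astype(np.uint8);m=cv2.morphologyEx(m,cv2.MORPH_OPEN,np.ones((5,5),np.uint8))
k,l,st,c=cv2.connectedComponentsWithStats(m)
for i in range(1,k):
    if st[i,4]<800: continue
    P=W[l==i];r=cv2.minAreaRect((P[:,:2]*1000).astype(np.float32));print(c[i].round(),st[i],np.round(r[0],1),np.round(r[1],1),round(r[2],1),np.median(P[:,2]))
E
```

```text
t 1.1 pos [ 0.438  -0.2401  0.1953] yaw -113.2 tilt -1.0 move [-1.000e-01  0.000e+00  1.823e+02] spin 0.6 gap 0.0853 F [0.3 0.3 0.8] q6 1.45
[440. 120.] [ 393   74   96   95 5051] [ 473.4 -358.7] [60.2 52.2] 29.4 0.01115293441765286
[ 71. 133.] [  29   90   87   87 5056] [581.4 -81.6] [61.  52.2] 46.5 0.011109244833939741
[321. 220.] [ 291  186   62   69 4173] [ 436.1 -238.7] [51.9 59.7] 66.3 0.011115061211885602
[178. 235.] [ 143  203   72   64 4120] [ 472.6 -120.2] [60.3 52.2] 61.5 0.011075771449655963
[ 20. 286.] [   0  218   61  108 3435] [496.3  22.9] [ 51.6 100.3] 63.6 0.012844189035248865
[378. 285.] [ 300  226  156  122 2343] [ 358.8 -258.9] [ 15.9 176.5] 17.7 0.011091221626851555
[532. 269.] [ 490  235   85   68 3902] [ 321.7 -392.7] [61.1 52.4] 51.8 0.011086346991570545
```

View pics/w1.png

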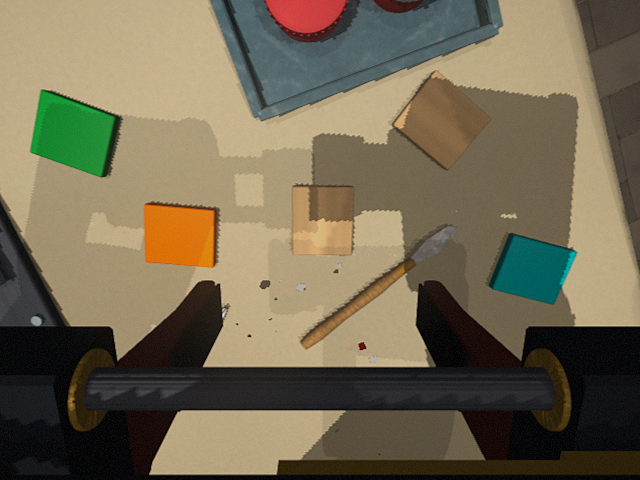

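The wrist view shows the bare plate at pixel (321,220), 60x52 mm at (436,-239) mm. The tool's axes agree, so I go down.

arm_command(moves=[{"x":1,"y":1,"z":45,"spin":0.5,"jaw":80},{"x":1,"y":1,"z":90,"spin":0.5,"jaw":76},{"x":1,"y":1,"z":135,"spin":0.5,"jaw":76},{"x":1,"y":1,"z":165,"spin":0.5,"jaw":76},{"x":1,"y":1,"z":172,"spin":0.5,"jaw":76}])

```text
time: 1.6
eef_pos: [0.4334, -0.2423, 0.0203]
tcp_rot: [1.709, -2.633, -0.008]
force: [-1.0, 0.5, -0.3]
finger_gap: 0.0762
```

```bash
python3 - <<'E'
from h import *
go(0.4363,-0.239,0.013,66.3)
E
```

```text
t 1.6 pos [ 0.4334 -0.2423  0.0203] yaw -114.0 tilt -0.99998 move [-4.2 -1.4  7.3] spin -0.3 gap 0.0762 F [-1.   0.5 -0.3] q6 1.46
```

arm_command(moves=[{"x":-1.5,"y":1,"z":5,"spin":0,"jaw":76},{"x":-1.5,"y":1,"z":10,"spin":0,"jaw":76},{"x":-1.5,"y":1,"z":10,"spin":0,"jaw":60},{"x":-1.5,"y":1,"z":10,"spin":0,"jaw":45},{"x":-1.5,"y":1,"z":10,"spin":0,"jaw":40}], force=30)

```text
time: 2.1
eef_pos: [0.4363, -0.2409, 0.0144]
tcp_rot: [-1.712, 2.633, -0.003]
force: [-0.4, -0.2, -0.6]
finger_gap: 0.0556
```

arm_command(moves=[{"x":0,"y":0,"z":0,"spin":0,"jaw":40},{"x":0,"y":0,"z":0,"spin":0,"jaw":40}], force=30)

```text
time: 2.3
eef_pos: [0.4362, -0.2409, 0.0142]
tcp_rot: [-1.712, 2.633, -0.002]
force: [-0.7, 1.2, 7.6]
finger_gap: 0.0516
```

arm_command(moves=[{"x":0,"y":0,"z":-40,"spin":0,"jaw":40},{"x":0,"y":0,"z":-85,"spin":0,"jaw":40},{"x":0,"y":0,"z":-130,"spin":-4,"jaw":40},{"x":-20,"y":0,"z":-170,"spin":-12,"jaw":40},{"x":-60,"y":0,"z":-190,"spin":-18.8,"jaw":40}], force=30)

```text
time: 2.8
eef_pos: [0.4612, -0.1871, 0.2073]
tcp_rot: [-2.121, 2.315, -0.009]
force: [0.8, -1.2, -1.2]
finger_gap: 0.0513
```

```bash
python3 - <<'E'
from h import *
s=take('wrist','w2');go(0.48,0.00,0.22,84.5)
E
```

```text
t 2.85 pos [ 0.464  -0.1826  0.209 ] yaw -94.55 tilt -0.99996 move [-183.3   -1.5  -11.1] spin 0.9 gap 0.0518 F [1.6 2.1 1.4] q6 1.25
```

View pics/w2.png

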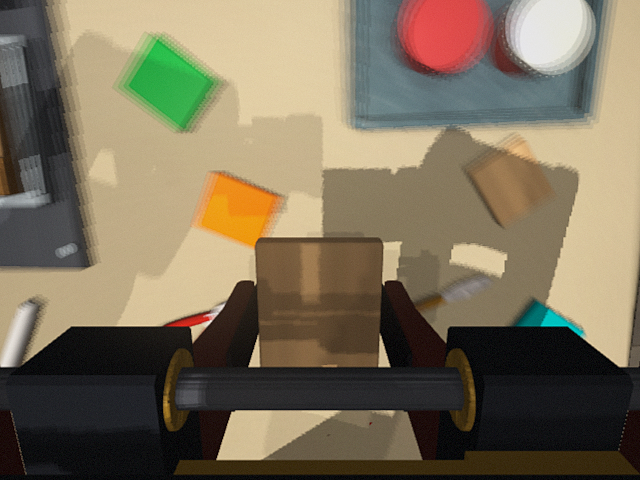

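The plate is held between the fingers, centred near (320,300), and the press is at the left edge. I move towards it and look again.

arm_command(moves=[{"x":-45,"y":0,"z":0,"spin":0.5,"jaw":40},{"x":-90,"y":0,"z":-10,"spin":0.5,"jaw":40},{"x":-130,"y":0,"z":-20,"spin":0.5,"jaw":40},{"x":-150,"y":0,"z":-20,"spin":0.5,"jaw":40},{"x":-150,"y":0,"z":-20,"spin":0.5,"jaw":40}], force=30)

```text
time: 3.35
eef_pos: [0.4733, -0.0343, 0.2236]
tcp_rot: [-2.113, 2.324, -0.0]
force: [0.7, -0.8, -0.4]
finger_gap: 0.0518
```

```bash
python3 - <<'E'
from h import *
s=take('wrist','w3');go(0.48,0.00,0.22,84.5)
E
```

```text
t 3.4 pos [ 0.4732 -0.0355  0.2233] yaw -95.49 tilt -1.0 move [-36.   -3.4   3.3] spin 0.0 gap 0.0517 F [ 0.2 -0.5  0.3] q6 1.57
```

View pics/w3.png

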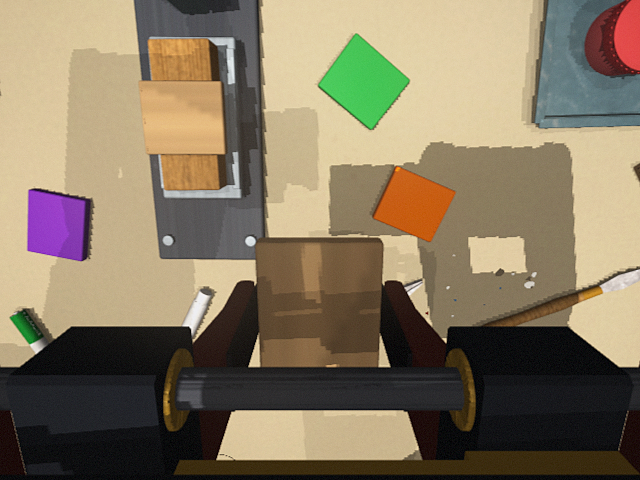

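The press is in full view: plate 0 is at about (182,117), the block spans rows 38–190, and the bed is around it. I measure all the heights and poses, and check the grasp too.

```bash
python3 - <<'E'
from h import *
s=pickle.load(open('w3.pkl','rb'));W=cloud(s);hsv=cv2.cvtColor(s['frame'],cv2.COLOR_RGB2HSV)
S=hsv[...,1].astype(int);z=W[...,2]
roi=np.zeros(z.shape,bool);roi[0:262,120:262]=True
def rect(m,n):
    m=cv2.morphologyEx(m.astype(np.uint8),cv2.MORPH_OPEN,np.ones((3,3),np.uint8))
    k,l,st,c=cv2.connectedComponentsWithStats(m);i=1+st[1:,4].argmax();P=W[l==i]
    r=cv2.minAreaRect((P[:,:2]*1000).astype(np.float32));print(n,len(P),'z',np.percentile(P[:,2],[10,50,90]).round(4),np.round(r[0],1),np.round(r[1],1),round(r[2],1))
rect(roi&(z>.06)&(z<.08),'plate0');
rect(roi&(z>.048)&(z<.06),'blocktop')
rect(roi&(z>.048)&(z<.08),'block+plate')
rect(roi&(z>.022)&(z<.08),'bed all')
rect(roi&(z>.007)&(z<.016),'base')
for a in [(45,75,160,200),(95,140,160,210),(50,180,218,228),(220,255,190,230),(230,260,60,130)]:
    print(a,np.nanmedian(W[a[0]:a[1],a[2]:a[3],2]).round(4))
# held plate in tool frame
m=np.zeros(z.shape,bool);m[240:365,262:378]=True
st=s['st'];R=cv2.Rodrigues(np.array(st['tcp_rot'],float))[0]
P=(W[m]-st['eef_pos'])@R*1000;P=P[np.isfinite(P[:,0])];print('held tool mm',np.percentile(P,[2,50,98],0).round(1))
A=np.c_[P[:,:2],np.ones(len(P))];print('slope',np.linalg.lstsq(A,P[:,2],rcond=None)[0])
E
```

```text
plate0 6124 z [0.066 0.067 0.068] [564.1  59. ] [60.5 52.1] 84.3
blocktop 2654 z [0.0557 0.057  0.058 ] [605.7  56.4] [45.6 28.4] 84.6
block+plate 10928 z [0.0563 0.066  0.0677] [565.   58.9] [ 60.5 109.7] 84.3
bed all 14596 z [0.0292 0.0575 0.0676] [562.8  59.4] [ 68.1 128.4] 83.9
base 14379 z [0.0121 0.0131 0.0142] [547.5  61.4] [100.5 219.7] 84.1
(45, 75, 160, 200) 0.0571
(95, 140, 160, 210) 0.0671
(50, 180, 218, 228) 0.0382
(220, 255, 190, 230) 0.0132
(230, 260, 60, 130) 0.0021
held tool mm [[-23.7 -28.6   1.8]
 [ -0.4  -3.    3. ]
 [ 22.6  25.2   4.5]]
slope [ 2.21032718e-04 -5.18046076e-03  3.01222603e+00]
```

Plate 0's top is at 66–67 mm, with the block top at 57−1 and the bed at about 28, so two plates are confirmed. The wrist camera sits on the side towards the upright foot, so I turn the gripper by half before approaching.

arm_command(moves=[{"x":0,"y":0,"z":0,"spin":-8.5,"jaw":40},{"x":0,"y":0,"z":0,"spin":-17,"jaw":40},{"x":0,"y":0,"z":0,"spin":-25.5,"jaw":40},{"x":0,"y":0,"z":0,"spin":-34,"jaw":40},{"x":0,"y":0,"z":0,"spin":-42.5,"jaw":40}])

```text
time: 3.9
eef_pos: [0.473, -0.0377, 0.223]
tcp_rot: [2.813, -1.398, -0.001]
force: [-0.6, 0.9, 0.7]
finger_gap: 0.0515
```

arm_command(moves=[{"x":0,"y":0,"z":0,"spin":-8.5,"jaw":40},{"x":0,"y":0,"z":0,"spin":-17,"jaw":40},{"x":0,"y":0,"z":0,"spin":-25.5,"jaw":40},{"x":0,"y":0,"z":0,"spin":-34,"jaw":40},{"x":0,"y":0,"z":0,"spin":-42.5,"jaw":40}])

```text
time: 4.4
eef_pos: [0.473, -0.0377, 0.223]
tcp_rot: [3.128, -0.284, -0.001]
force: [0.6, -0.1, -0.2]
finger_gap: 0.0514
```

arm_command(moves=[{"x":0,"y":0,"z":0,"spin":-8.5,"jaw":40},{"x":0,"y":0,"z":0,"spin":-17,"jaw":40},{"x":0,"y":0,"z":0,"spin":-25.5,"jaw":40},{"x":0,"y":0,"z":0,"spin":-34,"jaw":40},{"x":0,"y":0,"z":0,"spin":-42.5,"jaw":40}])

```text
time: 4.9
eef_pos: [0.473, -0.0377, 0.223]
tcp_rot: [-3.019, -0.869, 0.001]
force: [0.5, 0.5, 0.2]
finger_gap: 0.0515
```

arm_command(moves=[{"x":0,"y":0,"z":0,"spin":-8.5,"jaw":40},{"x":0,"y":0,"z":0,"spin":-17,"jaw":40},{"x":0,"y":0,"z":0,"spin":-25.5,"jaw":40},{"x":0,"y":0,"z":0,"spin":-34,"jaw":40},{"x":0,"y":0,"z":0,"spin":-42.5,"jaw":40}])

```text
time: 5.4
eef_pos: [0.473, -0.0377, 0.223]
tcp_rot: [-2.498, -1.904, 0.001]
force: [0.0, -0.4, 0.4]
finger_gap: 0.0515
```

```bash
python3 - <<'E'
from h import *
go(0.563,0.059,0.12,84.3)
E
```

```text
t 5.4 pos [ 0.473  -0.0377  0.223 ] yaw 74.63 tilt -1.0 move [117.2  61.2 102.9] spin -9.7 gap 0.0515 F [ 0.  -0.4  0.4] q6 -1.41
```

arm_command(moves=[{"x":40,"y":20,"z":10,"spin":-5,"jaw":40},{"x":80,"y":41,"z":30,"spin":-9.7,"jaw":40},{"x":117,"y":61,"z":60,"spin":-9.7,"jaw":40},{"x":117,"y":61,"z":90,"spin":-9.7,"jaw":40},{"x":117,"y":61,"z":103,"spin":-9.7,"jaw":40}])

```text
time: 5.9
eef_pos: [0.5623, 0.0592, 0.1171]
tcp_rot: [-2.331, -2.102, 0.006]
force: [0.4, -0.3, -1.1]
finger_gap: 0.0519
```

arm_command(moves=[{"x":0,"y":0,"z":5,"spin":0,"jaw":40},{"x":0,"y":0,"z":10,"spin":0,"jaw":40},{"x":0,"y":0,"z":10,"spin":0,"jaw":40}])

```text
time: 6.2
eef_pos: [0.5637, 0.059, 0.1109]
tcp_rot: [2.334, 2.102, 0.001]
force: [0.7, 0.8, 0.2]
finger_gap: 0.0514
```

```bash
python3 - <<'E'
from h import *
s=take('wrist','w4');take('side','s4');go(0.563,0.059,0.081,84.3)
E
```

```text
t 6.3 pos [0.5642 0.0594 0.1115] yaw 84.02 tilt -1.0 move [-0.5 -1.2 30.5] spin -0.3 gap 0.0514 F [ 0.  -0.2  0.3] q6 -1.38
```

View pics/w4.png

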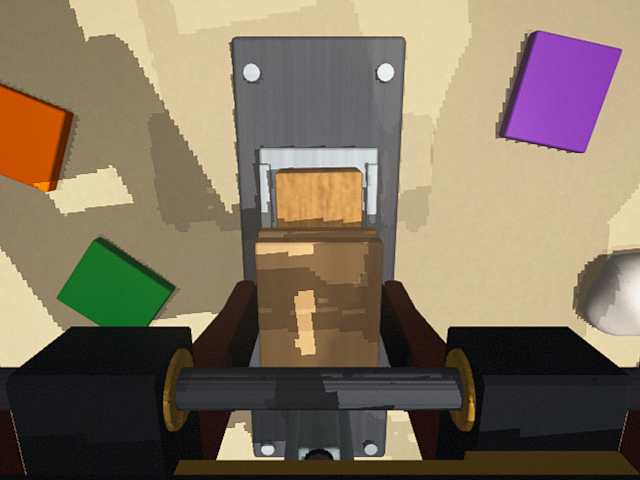

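View pics/s4.png

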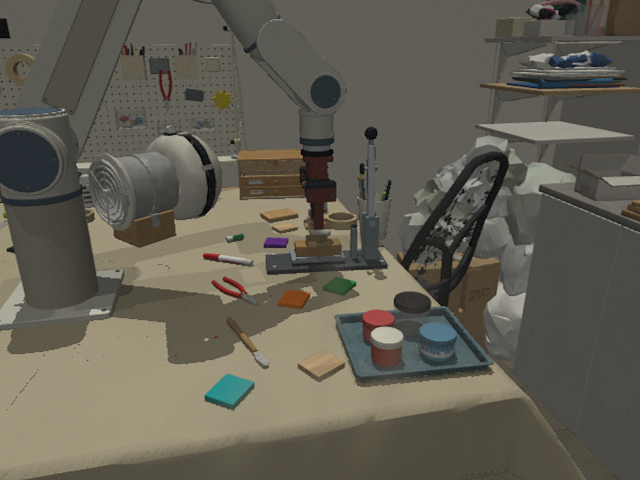

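Both views show the held plate centred over the block, with the upright arm clear behind. I lower it.

arm_command(moves=[{"x":-0.5,"y":-1,"z":12,"spin":-0.3,"jaw":40},{"x":-0.5,"y":-1,"z":22,"spin":-0.3,"jaw":40},{"x":-0.5,"y":-1,"z":28,"spin":-0.3,"jaw":40},{"x":-0.5,"y":-1,"z":30,"spin":-0.3,"jaw":40},{"x":-0.5,"y":-1,"z":30,"spin":-0.3,"jaw":40}])

```text
time: 6.8
eef_pos: [0.5623, 0.0595, 0.0801]
tcp_rot: [-2.327, -2.109, 0.001]
force: [-0.8, 0.2, 0.1]
finger_gap: 0.0515
```

```bash
python3 - <<'E'
from h import *
go(0.563,0.059,0.0802,84.3)
E
```

```text
t 6.8 pos [0.5623 0.0595 0.0801] yaw 84.37 tilt -1.0 move [-0.4  0.7 -0.1] spin 0.1 gap 0.0515 F [-0.8  0.2  0.1] q6 -1.39
```

No contact yet. I feel down 1 mm at a time.

arm_command(moves=[{"x":0,"y":0,"z":0.5,"spin":0,"jaw":40},{"x":0,"y":0,"z":1,"spin":0,"jaw":40},{"x":0,"y":0,"z":1,"spin":0,"jaw":40}])

```text
time: 7.1
eef_pos: [0.5624, 0.0595, 0.08]
tcp_rot: [-2.328, -2.11, 0.001]
force: [-3.8, -0.5, 10.2]
finger_gap: 0.0514
```

```bash
python3 - <<'E'
from h import *
go(0.563,0.059,0.0802,84.3)
E
```

```text
t 7.1 pos [0.5624 0.0595 0.08  ] yaw 84.37 tilt -1.0 move [-0.4  0.6 -0.2] spin 0.1 gap 0.0514 F [-3.8 -0.5 10.2] q6 -1.39
```

Contact at 10 N with TCP z 0.080. I release and lift.

arm_command(moves=[{"x":0,"y":0,"z":-0.7,"spin":0,"jaw":52},{"x":0,"y":0,"z":-0.7,"spin":0,"jaw":58},{"x":0,"y":0,"z":-0.7,"spin":0,"jaw":70},{"x":0,"y":0,"z":-0.7,"spin":0,"jaw":74},{"x":0,"y":0,"z":-0.7,"spin":0,"jaw":74}])

```text
time: 7.6
eef_pos: [0.5626, 0.0595, 0.0799]
tcp_rot: [-2.328, -2.11, 0.0]
force: [0.0, 0.6, -0.1]
finger_gap: 0.0735
```

arm_command(moves=[{"x":0,"y":0,"z":-15,"spin":0,"jaw":74},{"x":0,"y":0,"z":-45,"spin":0,"jaw":74},{"x":0,"y":0,"z":-80,"spin":0,"jaw":74},{"x":0,"y":0,"z":-115,"spin":0,"jaw":74},{"x":0,"y":0,"z":-120,"spin":0,"jaw":74}])

```text
time: 8.1
eef_pos: [0.5652, 0.0597, 0.2054]
tcp_rot: [2.324, 2.106, 0.01]
force: [0.3, 0.4, -0.9]
finger_gap: 0.0738
```

```bash
python3 - <<'E'
from h import *
s=take('wrist','w5');go(0.528,0.326,0.2,111)
W=cloud(s);H=W[...,2]
for a,b,n in [(.071,.084,'plate1'),(.048,.084,'blockall'),(.006,.015,'table plates')]:
  m=((H>a)&(H<b)).astype(np.uint8);m=cv2.morphologyEx(m,cv2.MORPH_OPEN,np.ones((5,5),np.uint8))
  k,l,st,c=cv2.connectedComponentsWithStats(m)
  for i in range(1,k):
    if st[i,4]<800: continue
    P=W[l==i];r=cv2.minAreaRect((P[:,:2]*1000).astype(np.float32));print(n,c[i].round(),st[i,4],np.round(r[0],1),np.round(r[1],1),round(r[2],1),np.median(P[:,2]).round(4))
E
```

```text
t 8.15 pos [0.5645 0.0597 0.2041] yaw 84.37 tilt -0.99998 move [261.5 -62.5   4. ] spin -26.6 gap 0.0741 F [ 0.1 -0.9  0.4] q6 -1.39
plate1 [318. 229.] 5870 [561.3  60. ] [52.1 60. ] 84.3 0.077
blockall [317. 224.] 9814 [564.   58.5] [ 60. 110.] 84.3 0.0764
table plates [493. 100.] 5047 [483.7 211.1] [52.3 60.2] 72.8 0.0111
table plates [317. 188.] 19478 [575.3  57.7] [100.3 276.3] 84.0 0.0132
table plates [ 90. 127.] 4824 [ 471.8 -120.2] [61.  52.3] 61.7 0.0112
table plates [618. 142.] 3209 [529.  319.9] [61.3 42.6] 19.8 0.0111
table plates [163. 248.] 3775 [580.5 -81.6] [60.1 52.9] 46.4 0.0112
```

View pics/w5.png

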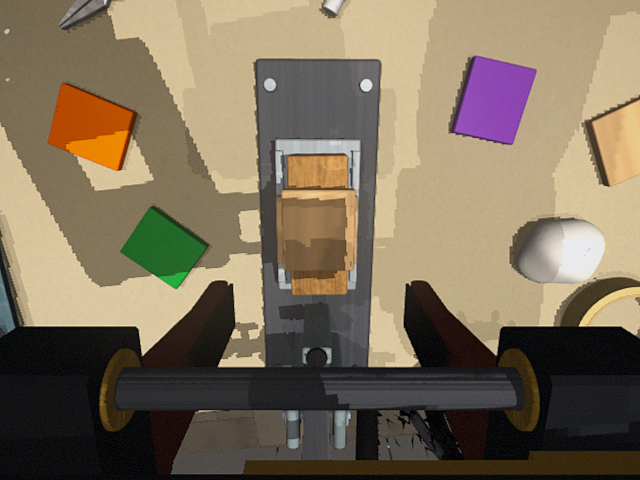

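The first plate sits at (561,60), square and 3 mm from the block's middle. Plate p3 is next.

arm_command(moves=[{"x":45,"y":-10,"z":0,"spin":-5,"jaw":78},{"x":90,"y":-20,"z":0,"spin":-11,"jaw":78},{"x":135,"y":-31,"z":0,"spin":-17,"jaw":78},{"x":180,"y":-43,"z":0,"spin":-22,"jaw":78},{"x":220,"y":-53,"z":0,"spin":-26.6,"jaw":78}])

```text
time: 8.65
eef_pos: [0.5301, 0.2853, 0.1991]
tcp_rot: [-1.775, -2.591, 0.002]
force: [0.5, -0.8, -0.4]
finger_gap: 0.0778
```

```bash
python3 - <<'E'
from h import *
s=take('wrist','w6')
W=cloud(s);H=W[...,2]
for a,b,n in [(.006,.015,'table plates')]:
  m=((H>a)&(H<b)).astype(np.uint8);m=cv2.morphologyEx(m,cv2.MORPH_OPEN,np.ones((5,5),np.uint8))
  k,l,st,c=cv2.connectedComponentsWithStats(m)
  for i in range(1,k):
    if st[i,4]<800: continue
    P=W[l==i];r=cv2.minAreaRect((P[:,:2]*1000).astype(np.float32));print(n,c[i].round(),st[i,4],np.round(r[0],1),np.round(r[1],1),round(r[2],1),np.median(P[:,2]).round(4))
go(0.5285,0.326,0.013,111)
E
```

```text
table plates [ 79. 131.] 18406 [580.4  57.5] [100.8 286.4] 83.9 0.0132
table plates [254. 135.] 4754 [483.9 211.2] [52.1 60.2] 72.6 0.0112
table plates [362. 232.] 3982 [526.8 325.4] [60.2 52.2] 20.3 0.0112
t 8.7 pos [0.5297 0.2904 0.1993] yaw 111.54 tilt -1.0 move [ 33.1  12.  186.4] spin 0.5 gap 0.0781 F [0.1 3.2 0.5] q6 -1.47
```

View pics/w6.png

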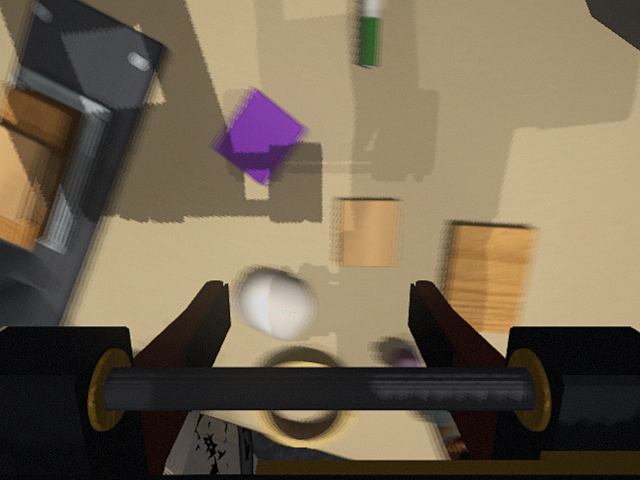

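arm_command(moves=[{"x":20,"y":6,"z":30,"spin":0.5,"jaw":78},{"x":33,"y":11,"z":60,"spin":0.5,"jaw":78},{"x":33,"y":11,"z":80,"spin":0.5,"jaw":78},{"x":33,"y":11,"z":80,"spin":0.5,"jaw":78},{"x":33,"y":11,"z":80,"spin":0.5,"jaw":78}])

```text
time: 9.2
eef_pos: [0.5295, 0.3179, 0.1195]
tcp_rot: [-1.791, -2.58, 0.003]
force: [0.3, -0.2, 0.5]
finger_gap: 0.078
```

```bash
python3 - <<'E'
from h import *
s=take('wrist','w7')
W=cloud(s);H=W[...,2]
for a,b,n in [(.006,.015,'table plates'),(.02,.2,'tall')]:
  m=((H>a)&(H<b)).astype(np.uint8);m=cv2.morphologyEx(m,cv2.MORPH_OPEN,np.ones((5,5),np.uint8));m[330:]=0
  k,l,st,c=cv2.connectedComponentsWithStats(m)
  for i in range(1,k):
    if st[i,4]<800: continue
    P=W[l==i];r=cv2.minAreaRect((P[:,:2]*1000).astype(np.float32));print(n,c[i].round(),st[i,4],np.round(r[0],1),np.round(r[1],1),round(r[2],1),np.median(P[:,2]).round(4),P[:,2].max().round(3))
go(0.5285,0.3255,0.013,111)
E
```

```text
table plates [18. 66.] 4736 [502.2 105.1] [ 24.4 116.6] 84.7 0.0127 0.015
table plates [183. 119.] 8473 [483.7 211.3] [52.6 60.2] 72.6 0.0112 0.014
table plates [329. 243.] 6640 [526.7 325.4] [60.  52.1] 20.1 0.0112 0.014
tall [207. 311.] 2666 [574.4 259.1] [73.8 63.1] 15.6 0.1265 0.156
tall [432. 310.] 2072 [511.7 355.2] [10.3 24.1] 82.8 0.1327 0.155
t 9.25 pos [0.5302 0.3181 0.1205] yaw 110.44 tilt -1.0 move [  7.5   1.  107.5] spin -0.6 gap 0.0782 F [ 0.4 -0.8 -0. ] q6 -1.41
```

arm_command(moves=[{"x":8,"y":-0.5,"z":30,"spin":0.3,"jaw":76},{"x":8,"y":-0.5,"z":65,"spin":0.3,"jaw":76},{"x":8,"y":-0.5,"z":90,"spin":0.3,"jaw":76},{"x":8,"y":-0.5,"z":103,"spin":0.3,"jaw":76},{"x":8,"y":-0.5,"z":106,"spin":0.3,"jaw":76}])

```text
time: 9.75
eef_pos: [0.5267, 0.3253, 0.0137]
tcp_rot: [-1.799, -2.575, 0.001]
force: [0.1, -1.7, 0.0]
finger_gap: 0.076
```

```bash
python3 - <<'E'
from h import *
go(0.5267,0.3254,0.014,110.1)
E
```

```text
t 9.75 pos [0.5267 0.3253 0.0137] yaw 110.14 tilt -1.0 move [ 0.1  0.1 -0.3] spin 0.0 gap 0.076 F [ 0.1 -1.7  0. ] q6 -1.39
```

arm_command(moves=[{"x":0,"y":0,"z":0,"spin":0,"jaw":60},{"x":0,"y":0,"z":0,"spin":0,"jaw":45},{"x":0,"y":0,"z":0,"spin":0,"jaw":40},{"x":0,"y":0,"z":0,"spin":0,"jaw":40},{"x":0,"y":0,"z":0,"spin":0,"jaw":40}], force=30)

```text
time: 10.25
eef_pos: [0.5274, 0.3261, 0.0153]
tcp_rot: [1.798, 2.575, 0.003]
force: [-1.3, -0.2, 6.4]
finger_gap: 0.0519
```

arm_command(moves=[{"x":0,"y":0,"z":-20,"spin":0,"jaw":40},{"x":0,"y":0,"z":-60,"spin":0,"jaw":40},{"x":0,"y":0,"z":-100,"spin":0,"jaw":40},{"x":0,"y":0,"z":-130,"spin":0,"jaw":40},{"x":0,"y":0,"z":-140,"spin":0,"jaw":40}])

```text
time: 10.75
eef_pos: [0.5282, 0.3267, 0.1578]
tcp_rot: [1.797, 2.574, 0.008]
force: [0.4, 0.2, 0.1]
finger_gap: 0.0516
```

```bash
python3 - <<'E'
from h import *
go(0.5635,0.0595,0.15,84.3)
E
```

```text
t 10.75 pos [0.5282 0.3267 0.1578] yaw 110.17 tilt -0.99998 move [-263.   -59.1    7.2] spin 25.9 gap 0.0516 F [0.4 0.2 0.1] q6 -1.39
```

arm_command(moves=[{"x":-45,"y":-10,"z":0,"spin":5,"jaw":40},{"x":-90,"y":-20,"z":0,"spin":10,"jaw":40},{"x":-135,"y":-30,"z":0,"spin":16,"jaw":40},{"x":-180,"y":-40,"z":0,"spin":22,"jaw":40},{"x":-225,"y":-50,"z":0,"spin":25.9,"jaw":40}])

```text
time: 11.25
eef_pos: [0.5566, 0.0955, 0.1531]
tcp_rot: [-2.333, -2.103, 0.002]
force: [0.4, -0.8, 0.7]
finger_gap: 0.0516
```

```bash
python3 - <<'E'
from h import *
go(0.5635,0.0595,0.13,84.3)
E
```

```text
t 11.25 pos [0.5566 0.0955 0.1531] yaw 84.07 tilt -1.0 move [-35.1  10.6  23.1] spin -0.2 gap 0.0516 F [ 0.4 -0.8  0.7] q6 -1.32
```

arm_command(moves=[{"x":-20,"y":5,"z":0,"spin":-0.2,"jaw":40},{"x":-35,"y":10.5,"z":5,"spin":-0.2,"jaw":40},{"x":-35,"y":10.5,"z":23,"spin":-0.2,"jaw":40},{"x":-35,"y":10.5,"z":23,"spin":-0.2,"jaw":40},{"x":-35,"y":10.5,"z":23,"spin":-0.2,"jaw":40}])

```text
time: 11.75
eef_pos: [0.5636, 0.0618, 0.1303]
tcp_rot: [-2.324, -2.112, 0.002]
force: [0.1, 0.7, -0.2]
finger_gap: 0.0516
```

```bash
python3 - <<'E'
from h import *
s=take('wrist','w8');go(0.5635,0.0595,0.0915,84.3)
W=cloud(s)
m=np.zeros((480,640),bool);m[236:365,240:400]=True
st=s['st'];R=cv2.Rodrigues(np.array(st['tcp_rot'],float))[0]
m&=(W[...,2]>st['eef_pos'][2]-.012)&(W[...,2]<st['eef_pos'][2]+0.004)
P=W[m];r=cv2.minAreaRect((P[:,:2]*1000).astype(np.float32));print(r)
Q=(P-st['eef_pos'])@R*1000;print(np.percentile(Q,[1,50,99],0).round(1))
E
```

```text
t 11.8 pos [0.5641 0.062  0.1308] yaw 84.52 tilt -1.0 move [-2.5 -0.3 39.3] spin 0.2 gap 0.0518 F [0.3 0.3 0.4] q6 -1.39
((560.6170654296875, 63.05059814453125), (67.49833679199219, 57.08132553100586), 84.65314483642578)
[[-26.8 -31.2  -1.8]
 [  0.7  -6.7   4.1]
 [ 28.2  24.    9.7]]
```

View pics/w8.png

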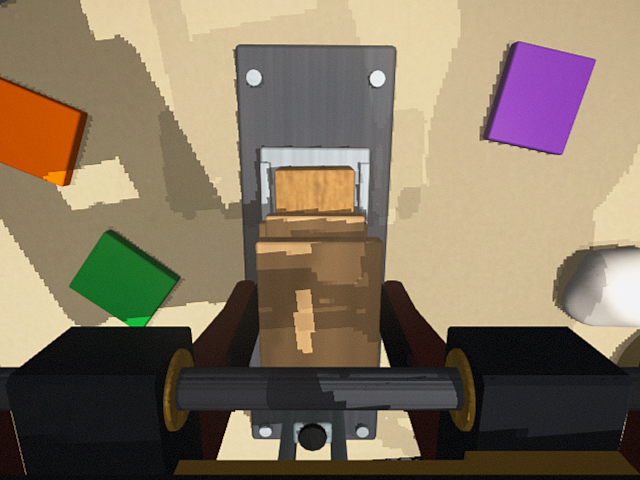

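The held plate is level and over the stack. I go down 38 mm and feel for contact.

arm_command(moves=[{"x":-2.5,"y":0.5,"z":12,"spin":0.2,"jaw":40},{"x":-2.5,"y":0.5,"z":25,"spin":0.2,"jaw":40},{"x":-2.5,"y":0.5,"z":34,"spin":0.2,"jaw":40},{"x":-2.5,"y":0.5,"z":37,"spin":0.2,"jaw":40},{"x":-2.5,"y":0.5,"z":38,"spin":0.2,"jaw":40}])

```text
time: 12.3
eef_pos: [0.5641, 0.0589, 0.0922]
tcp_rot: [-2.329, -2.107, 0.002]
force: [-0.6, -0.7, -0.2]
finger_gap: 0.0515
```

arm_command(moves=[{"x":0,"y":0,"z":0.5,"spin":0,"jaw":40},{"x":0,"y":0,"z":1,"spin":0,"jaw":40},{"x":0,"y":0,"z":1,"spin":0,"jaw":40}])

```text
time: 12.6
eef_pos: [0.5647, 0.0588, 0.0924]
tcp_rot: [2.33, 2.107, 0.001]
force: [0.5, -0.5, -0.4]
finger_gap: 0.0515
```

```bash
python3 - <<'E'
from h import *
go(0.5645,0.059,0.0915,84.3)
E
```

```text
t 12.6 pos [0.5647 0.0588 0.0924] yaw 84.26 tilt -1.0 move [ 0.1 -0.3  0.9] spin -0.0 gap 0.0515 F [ 0.5 -0.5 -0.4] q6 -1.39
```

arm_command(moves=[{"x":0,"y":0,"z":0.7,"spin":0,"jaw":40},{"x":0,"y":0,"z":1.4,"spin":0,"jaw":40},{"x":0,"y":0,"z":1.4,"spin":0,"jaw":40}])

```text
time: 12.9
eef_pos: [0.5647, 0.0589, 0.0911]
tcp_rot: [2.329, 2.107, 0.001]
force: [-0.9, -0.2, 4.3]
finger_gap: 0.0512
```

arm_command(moves=[{"x":0,"y":0,"z":0.6,"spin":0,"jaw":40},{"x":0,"y":0,"z":0.6,"spin":0,"jaw":40}])

```text
time: 13.1
eef_pos: [0.5647, 0.0589, 0.0911]
tcp_rot: [2.329, 2.107, 0.001]
force: [-3.4, -0.5, 11.7]
finger_gap: 0.0516
```

Contact. I release and lift.

arm_command(moves=[{"x":0,"y":0,"z":-0.7,"spin":0,"jaw":52},{"x":0,"y":0,"z":-0.7,"spin":0,"jaw":58},{"x":0,"y":0,"z":-0.7,"spin":0,"jaw":70},{"x":0,"y":0,"z":-0.7,"spin":0,"jaw":74},{"x":0,"y":0,"z":-0.7,"spin":0,"jaw":74}])

```text
time: 13.6
eef_pos: [0.5644, 0.0588, 0.0906]
tcp_rot: [-2.33, -2.107, 0.0]
force: [0.0, 0.0, 0.8]
finger_gap: 0.0738
```

arm_command(moves=[{"x":0,"y":0,"z":-15,"spin":0,"jaw":74},{"x":0,"y":0,"z":-45,"spin":0,"jaw":74},{"x":0,"y":-20,"z":-80,"spin":0,"jaw":74},{"x":0,"y":-40,"z":-115,"spin":0,"jaw":74},{"x":0,"y":-50,"z":-120,"spin":0,"jaw":74}])

```text
time: 14.1
eef_pos: [0.5157, 0.0641, 0.2154]
tcp_rot: [2.327, 2.105, 0.008]
force: [0.4, -0.0, 0.8]
finger_gap: 0.0739
```

```bash
python3 - <<'E'
from h import *
s=take('wrist','w9');take('side','s9');sc=take('scene','c9');go(0.693,0.046,0.4,84.3)
W=cloud(s);H=W[...,2]
for a,b,n in [(.081,.094,'plate2'),(.071,.081,'plate1'),(.048,.094,'blockall'),(.28,.36,'knob')]:
  m=((H>a)&(H<b)).astype(np.uint8);m=cv2.morphologyEx(m,cv2.MORPH_OPEN,np.ones((5,5),np.uint8))
  k,l,st,c=cv2.connectedComponentsWithStats(m)
  for i in range(1,k):
    if st[i,4]<300: continue
    P=W[l==i];r=cv2.minAreaRect((P[:,:2]*1000).astype(np.float32));print(n,c[i].round(),st[i,4],np.round(r[0],1),np.round(r[1],1),round(r[2],1),np.median(P[:,2]).round(4))
for n in('scene0','side0','c9','s9'):
  q=pickle.load(open(n+'.pkl','rb'));Wq=cloud(q)
  m=(Wq[...,2]>.29)&(Wq[...,2]<.36)&(abs(Wq[...,0]-.685)<.03)&(abs(Wq[...,1]-.048)<.03)
  P=Wq[m]; 
  if len(P)<20: continue
  A=np.c_[2*P,np.ones(len(P))]
  sol=np.linalg.lstsq(A,(P**2).sum(1),rcond=None)[0];print(n,len(P),'sphere',sol[:3].round(4),'r',np.sqrt(sol[3]+(sol[:3]**2).sum()).round(4),P.min(0).round(3),P.max(0).round(3))
E
```

```text
t 14.25 pos [0.5146 0.0639 0.2113] yaw 84.28 tilt -1.0 move [   0.   179.5 -188.5] spin -0.0 gap 0.0738 F [-0.   0.   0.3] q6 -1.37
plate2 [318. 296.] 5127 [562.9  59.2] [52.  59.8] 84.0 0.087
blockall [317. 282.] 8394 [563.7  58.5] [ 60.  110.1] 84.3 0.0864
knob [322. 407.] 67390 [503.4  66. ] [127.8  47.7] 84.2 0.3041
scene0 184 sphere [0.6868 0.0443 0.31  ] r 0.0181 [0.674 0.033 0.29 ] [0.702 0.061 0.332]
side0 166 sphere [0.6872 0.0466 0.312 ] r 0.0164 [0.671 0.029 0.29 ] [0.698 0.051 0.33 ]
c9 179 sphere [0.6864 0.0445 0.3102] r 0.0179 [0.673 0.035 0.29 ] [0.702 0.061 0.331]
s9 166 sphere [0.6872 0.0463 0.3124] r 0.0164 [0.671 0.029 0.29 ] [0.697 0.052 0.33 ]
```

View pics/w9.png

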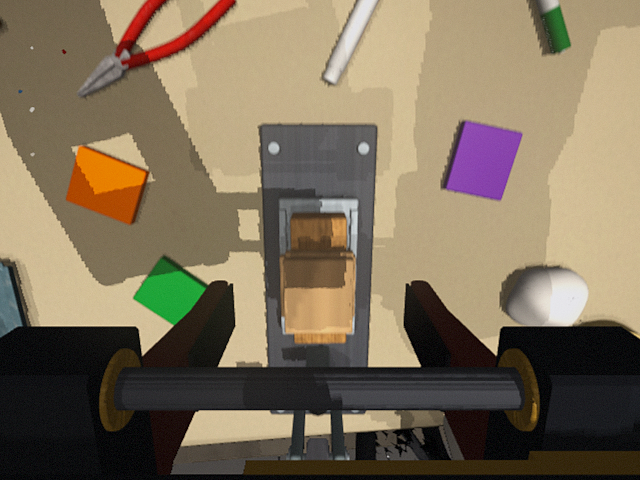

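View pics/s9.png

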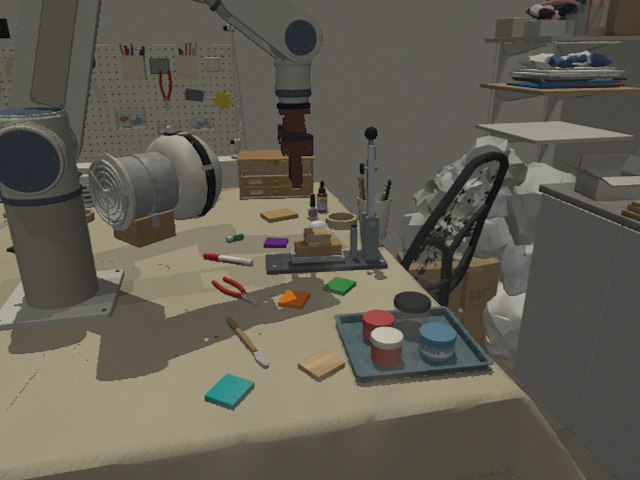

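The stack is good: the top plate is at (563,59), the block at (564,58.5), and the top is at 86 mm. Now the knob, at about (0.687,0.046,0.313): I go up first, then over it.

arm_command(moves=[{"x":0,"y":0,"z":-45,"spin":0,"jaw":74},{"x":0,"y":0,"z":-90,"spin":0,"jaw":74},{"x":0,"y":0,"z":-135,"spin":0,"jaw":74},{"x":0,"y":20,"z":-175,"spin":0,"jaw":74},{"x":0,"y":50,"z":-200,"spin":0,"jaw":74}])

```text
time: 14.75
eef_pos: [0.5655, 0.0589, 0.4132]
tcp_rot: [2.328, 2.107, 0.003]
force: [0.7, 0.3, 0.9]
finger_gap: 0.0737
```

arm_command(moves=[{"x":0,"y":40,"z":0,"spin":0,"jaw":74},{"x":0,"y":80,"z":0,"spin":0,"jaw":74},{"x":0,"y":80,"z":0,"spin":0,"jaw":74},{"x":0,"y":80,"z":0,"spin":0,"jaw":74}])

```text
time: 15.15
eef_pos: [0.6443, 0.0506, 0.4079]
tcp_rot: [-2.328, -2.105, 0.005]
force: [-0.2, -0.4, 0.2]
finger_gap: 0.074
```

```bash
python3 - <<'E'
from h import *
s=take('wrist','w10');go(0.687,0.046,0.305,84.3)
W=cloud(s)
m=(W[...,2]>.31)&(W[...,2]<.345)&(abs(W[...,0]-.685)<.03)&(abs(W[...,1]-.048)<.03)
P=W[m];print(len(P),P.min(0),P.max(0),P.mean(0))
v,u=np.nonzero(m);print(u.min(),u.max(),v.min(),v.max())
E
```

```text
t 15.2 pos [0.6436 0.0508 0.4087] yaw 84.25 tilt -0.99999 move [ -0.3  44.  103.5] spin -0.0 gap 0.0742 F [-0.   0.4  0.7] q6 -1.41
1621 [0.67022458 0.03192641 0.31030317] [0.69795332 0.06114298 0.33106019] [0.68111061 0.0467808  0.32450322]
296 340 290 335
```

View pics/w10.png

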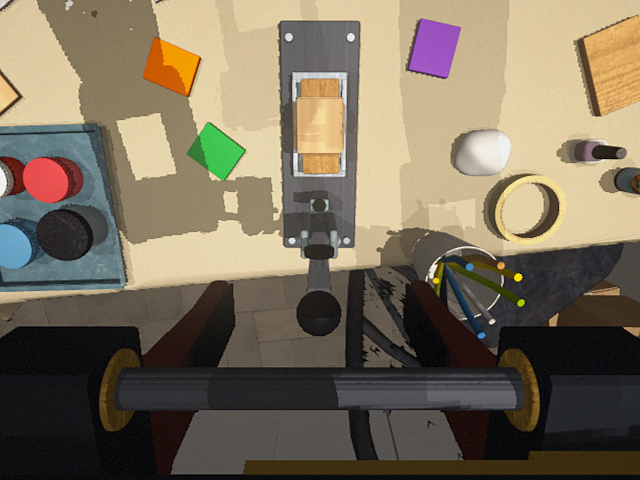

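The knob is at pixel (318,312), giving (0.685,0.0465,0.314) from its visible edges. That agrees with a 0.21 m radius about a hinge at (0.692,0.046,0.104).

arm_command(moves=[{"x":0,"y":25,"z":0,"spin":0,"jaw":74},{"x":0,"y":42,"z":20,"spin":0,"jaw":74},{"x":0,"y":42,"z":60,"spin":0,"jaw":70},{"x":0,"y":42,"z":90,"spin":0,"jaw":60},{"x":0,"y":42,"z":102,"spin":0,"jaw":50}])

```text
time: 15.7
eef_pos: [0.6833, 0.0468, 0.3053]
tcp_rot: [-2.327, -2.105, 0.007]
force: [-0.0, -0.3, -1.0]
finger_gap: 0.0574
```

```bash
python3 - <<'E'
from h import *
go(0.685,0.0465,0.306,84.3)
E
```

```text
t 15.7 pos [0.6833 0.0468 0.3053] yaw 84.28 tilt -0.99998 move [-0.1  1.7 -0.7] spin -0.0 gap 0.0574 F [-0.  -0.3 -1. ] q6 -1.42
```

arm_command(moves=[{"x":0,"y":0,"z":0,"spin":0,"jaw":40},{"x":0,"y":0,"z":0,"spin":0,"jaw":32},{"x":0,"y":0,"z":0,"spin":0,"jaw":24},{"x":0,"y":0,"z":0,"spin":0,"jaw":22},{"x":0,"y":0,"z":0,"spin":0,"jaw":22}], force=20)

```text
time: 16.2
eef_pos: [0.6866, 0.046, 0.311]
tcp_rot: [2.328, 2.105, 0.003]
force: [-2.2, -3.9, 7.0]
finger_gap: 0.0289
```

```bash
cat >> h.py <<'E'
def arc(angs,hx=.692,hy=.0463,hz=.104,r=.21,dz=.008):
    st=telemetry.read_state();R=cv2.Rodrigues(np.array(st['tcp_rot'],float))[0]
    p=st['eef_pos'];a0=np.arctan2(p[2]+dz-hz,(hx-p[0])/.9949);
    print('t',round(st['time'],2),'pos',p.round(4),'ang',a0.round(3),'rad',np.hypot(p[2]+dz-hz,(hx-p[0])/.9949).round(4),'F',st['force'].round(1),'gap',st['finger_gap'].round(4))
    for a in angs:
        t=np.array([hx-r*np.cos(a)*.9949,hy+r*np.cos(a)*.101,hz+r*np.sin(a)-dz]);print(a,(R.T@(t-p)*1000).round(1))
E
python3 - <<'E'
from h import *
arc([1.48,1.4,1.3,1.2,1.1])
E
```

```text
Traceback (most recent call last):
  File "h.py", line 22, in arc
    print('t',round(st['time'],2),'pos',p.round(4),'ang',a0.round(3),'rad',np.hypot(p[2]+dz-hz,(hx-p[0])/.9949).round(4),'F',st['force'].round(1),'gap',st['finger_gap'].round(4))
                                                                                                                                                        ^^^^^^^^^^^^^^^^^^^^^^
AttributeError: 'float' object has no attribute 'round'
```

```bash
sed -i "s/st\['finger_gap'\].round(4))/round(float(st['finger_gap']),4))/" h.py
python3 - <<'E'
from h import *
arc([1.48,1.4,1.3,1.2,1.1],dz=.003)
s=take('side','s11');cv2.imwrite('pics/s11z.png',cv2.resize(s['frame'][80:290,260:440],None,fx=3.3,fy=2.8)[...,::-1])
E
```

```text
t 16.2 pos [0.6866 0.046  0.311 ] ang 1.545 rad 0.2101 F [-2.2 -3.9  7. ] gap 0.0289
1.48 [  0.9 -13.7   0.8]
1.4 [  0.9 -30.4   3. ]
1.3 [  0.9 -50.9   7.5]
1.2 [  0.9 -70.8  14. ]
1.1 [  1.  -90.   22.6]
```

View pics/s11z.png

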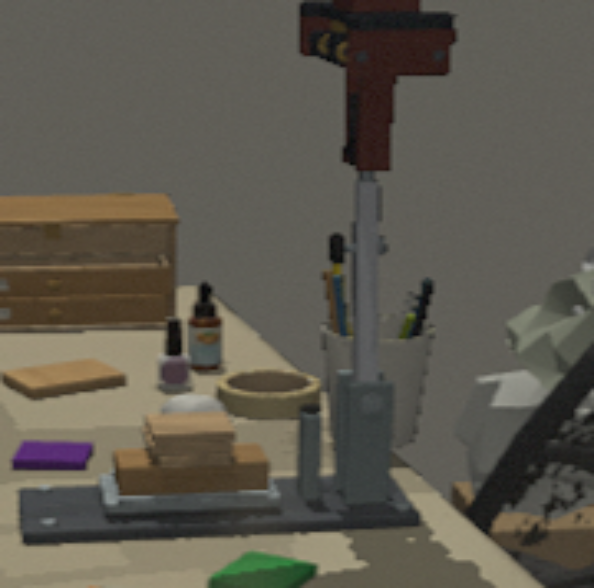

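The fingers hold the knob. I swing it slowly along the arc.

arm_command(moves=[{"x":0,"y":-7,"z":0,"spin":0,"jaw":22},{"x":0,"y":-14,"z":1,"spin":0,"jaw":22},{"x":0,"y":-22,"z":2,"spin":0,"jaw":22},{"x":0,"y":-30,"z":3,"spin":0,"jaw":22},{"x":0,"y":-30,"z":3,"spin":0,"jaw":22}])

```text
time: 16.75
eef_pos: [0.6555, 0.0492, 0.3074]
tcp_rot: [2.329, 2.107, 0.001]
force: [-2.6, -4.1, 7.1]
finger_gap: 0.0291
```

```bash
python3 - <<'E'
from h import *
arc([1.3,1.2,1.1,1.0],dz=.003)
E
```

```text
t 16.75 pos [0.6555 0.0492 0.3074] ang 1.395 rad 0.2097 F [-2.6 -4.1  7.1] gap 0.0291
1.3 [  0.8 -19.6   4.1]
1.2 [  0.8 -39.5  10.6]
1.1 [  0.8 -58.7  19.2]
1.0 [  0.9 -76.9  29.6]
```

Forces are constant and low and the radius is 0.2097, so I continue.

arm_command(moves=[{"x":0,"y":-19.5,"z":4,"spin":0,"jaw":22},{"x":0,"y":-39.5,"z":10.5,"spin":0,"jaw":22},{"x":0,"y":-58.5,"z":19,"spin":0,"jaw":22},{"x":0,"y":-77,"z":29.5,"spin":0,"jaw":22},{"x":0,"y":-77,"z":29.5,"spin":0,"jaw":22}])

```text
time: 17.25
eef_pos: [0.5763, 0.0574, 0.2755]
tcp_rot: [-2.327, -2.106, 0.005]
force: [-5.3, -3.3, 4.8]
finger_gap: 0.029
```

```bash
python3 - <<'E'
from h import *
arc([.9,.8,.7,.6,.5],dz=.003)
E
```

```text
t 17.25 pos [0.5763 0.0574 0.2755] ang 0.983 rad 0.2097 F [-5.3 -3.3  4.8] gap 0.029
0.9 [  0.6 -14.3  10. ]
0.8 [  0.7 -30.   24. ]
0.7 [  0.7 -44.3  39.4]
0.6 [  0.7 -56.9  56.1]
0.5 [  0.8 -67.8  74.1]
```

arm_command(moves=[{"x":0,"y":-14.5,"z":10,"spin":0,"jaw":22},{"x":0,"y":-30,"z":24,"spin":0,"jaw":22},{"x":0,"y":-44.5,"z":39.5,"spin":0,"jaw":22},{"x":0,"y":-57,"z":56,"spin":0,"jaw":22},{"x":0,"y":-57,"z":56,"spin":0,"jaw":22}])

```text
time: 17.75
eef_pos: [0.5212, 0.0631, 0.2189]
tcp_rot: [-2.328, -2.106, 0.004]
force: [-4.4, -2.2, 0.7]
finger_gap: 0.0292
```

```bash
python3 - <<'E'
from h import *
arc([.5,.4,.3,.2,.1,.054],dz=.003)
E
```

```text
t 17.75 pos [0.5212 0.0631 0.2189] ang 0.602 rad 0.2083 F [-4.4 -2.2  0.7] gap 0.0292
0.5 [  0.5 -12.6  17.3]
0.4 [  0.6 -21.6  36.2]
0.3 [  0.6 -28.7  56. ]
0.2 [  0.6 -33.9  76.3]
0.1 [  0.6 -36.9  97.1]
0.054 [  0.6 -37.6 106.7]
```

arm_command(moves=[{"x":0,"y":-12,"z":17,"spin":0,"jaw":22},{"x":0,"y":-21,"z":36,"spin":0,"jaw":22},{"x":0,"y":-28,"z":56,"spin":0,"jaw":22},{"x":0,"y":-33,"z":76,"spin":0,"jaw":22},{"x":0,"y":-33,"z":76,"spin":0,"jaw":22}])

```text
time: 18.25
eef_pos: [0.4899, 0.0664, 0.1432]
tcp_rot: [-2.329, -2.107, 0.003]
force: [-2.5, -2.0, -1.4]
finger_gap: 0.0285
```

```bash
python3 - <<'E'
from h import *
arc([.1,.08,.06,.04,.02],dz=.003)
s=take('side','s12');cv2.imwrite('pics/s12z.png',cv2.resize(s['frame'][150:290,240:420],None,fx=3.5,fy=3.5)[...,::-1])
E
```

```text
t 18.25 pos [0.4899 0.0664 0.1432] ang 0.205 rad 0.2074 F [-2.5 -2.  -1.4] gap 0.0285
0.1 [ 0.4 -5.9 21.3]
0.08 [ 0.4 -6.2 25.4]
0.06 [ 0.4 -6.5 29.6]
0.04 [ 0.4 -6.7 33.8]
0.02 [ 0.5 -6.8 38. ]
```

View pics/s12z.png

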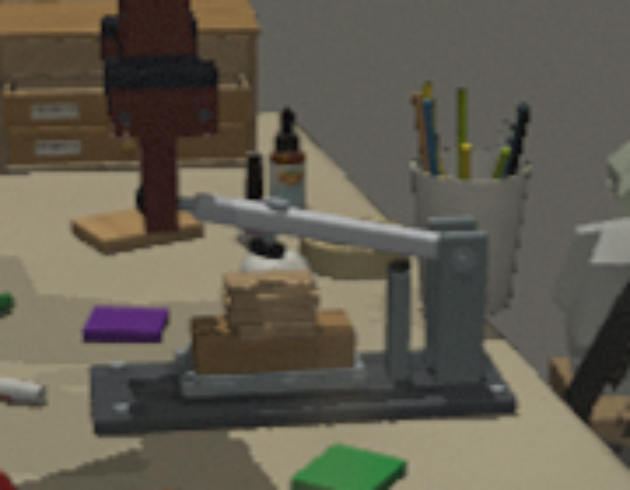

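The arm is nearly down and the foot is just above the top plate. I lower it in small steps, watching the force.

arm_command(moves=[{"x":0,"y":-2,"z":8,"spin":0,"jaw":22},{"x":0,"y":-3,"z":16,"spin":0,"jaw":22},{"x":0,"y":-3.5,"z":22,"spin":0,"jaw":22},{"x":0,"y":-3.5,"z":25,"spin":0,"jaw":22},{"x":0,"y":-3.5,"z":25,"spin":0,"jaw":22}], force=35)

```text
time: 18.8
eef_pos: [0.4865, 0.0667, 0.119]
tcp_rot: [-2.33, -2.107, 0.0]
force: [-1.4, -2.5, -1.4]
finger_gap: 0.0284
```

arm_command(moves=[{"x":0,"y":0,"z":1.5,"spin":0,"jaw":22},{"x":0,"y":0,"z":3,"spin":0,"jaw":22},{"x":0,"y":0,"z":3,"spin":0,"jaw":22}])

```text
time: 19.1
eef_pos: [0.4863, 0.0667, 0.1162]
tcp_rot: [-2.33, -2.108, 0.0]
force: [-3.7, -1.4, -1.0]
finger_gap: 0.0282
```

```bash
python3 - <<'E'
from h import *
arc([.06,.04,.02],dz=.003)
E
```

```text
t 19.1 pos [0.4863 0.0667 0.1162] ang 0.073 rad 0.2073 F [-3.7 -1.4 -1. ] gap 0.0282
0.06 [ 0.5 -2.9  2.6]
0.04 [ 0.5 -3.1  6.8]
0.02 [ 0.5 -3.3 11. ]
```

arm_command(moves=[{"x":0,"y":0,"z":1,"spin":0,"jaw":22},{"x":0,"y":0,"z":2,"spin":0,"jaw":22},{"x":0,"y":0,"z":3,"spin":0,"jaw":22},{"x":0,"y":0,"z":3,"spin":0,"jaw":22}])

```text
time: 19.5
eef_pos: [0.4862, 0.0667, 0.1131]
tcp_rot: [-2.33, -2.107, 0.0]
force: [-3.6, -0.3, -0.5]
finger_gap: 0.0286
```

arm_command(moves=[{"x":0,"y":0,"z":1,"spin":0,"jaw":22},{"x":0,"y":0,"z":1.5,"spin":0,"jaw":22},{"x":0,"y":0,"z":1.5,"spin":0,"jaw":22}])

```text
time: 19.8
eef_pos: [0.4862, 0.0667, 0.1116]
tcp_rot: [-2.329, -2.107, 0.001]
force: [-4.6, -0.1, -0.4]
finger_gap: 0.0285
```

arm_command(moves=[{"x":0,"y":0,"z":1,"spin":0,"jaw":22},{"x":0,"y":0,"z":2,"spin":0,"jaw":22},{"x":0,"y":0,"z":2,"spin":0,"jaw":22}])

```text
time: 20.1
eef_pos: [0.4864, 0.0667, 0.1099]
tcp_rot: [-2.33, -2.108, 0.0]
force: [-4.9, -0.7, 3.6]
finger_gap: 0.029
```

```bash
python3 - <<'E'
from h import *
arc([.04,.02],dz=.003)
s=take('side','s13');cv2.imwrite('pics/s13z.png',cv2.resize(s['frame'][150:290,240:420],None,fx=3.5,fy=3.5)[...,::-1])
E
```

```text
t 20.1 pos [0.4864 0.0667 0.1099] ang 0.043 rad 0.2069 F [-4.9 -0.7  3.6] gap 0.029
0.04 [ 0.5 -3.2  0.5]
0.02 [ 0.5 -3.3  4.7]
```

View pics/s13z.png

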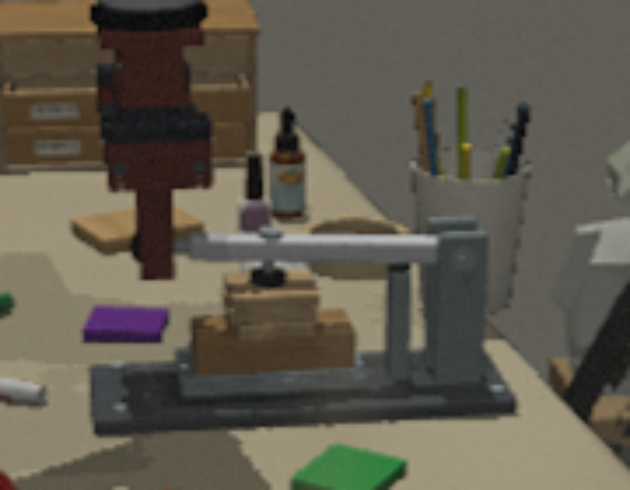

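The foot is on the top plate, the force is rising, and a thin gap shows over the stop post at (398,262). I press harder.

arm_command(moves=[{"x":0,"y":0,"z":0.6,"spin":0,"jaw":22},{"x":0,"y":0,"z":1.2,"spin":0,"jaw":22},{"x":0,"y":0,"z":1.2,"spin":0,"jaw":22}])

```text
time: 20.45
eef_pos: [0.4866, 0.0667, 0.1094]
tcp_rot: [2.329, 2.108, 0.001]
force: [-8.1, -0.9, 11.0]
finger_gap: 0.0288
```

arm_command(moves=[{"x":0,"y":0,"z":0.3,"spin":0,"jaw":22},{"x":0,"y":0,"z":0.3,"spin":0,"jaw":22}])

```text
time: 20.65
eef_pos: [0.4866, 0.0667, 0.1093]
tcp_rot: [2.329, 2.107, 0.001]
force: [-8.3, -0.0, 14.0]
finger_gap: 0.0284
```

arm_command(moves=[{"x":0,"y":0,"z":0.5,"spin":0,"jaw":22},{"x":0,"y":0,"z":0.5,"spin":0,"jaw":22},{"x":0,"y":0,"z":0.5,"spin":0,"jaw":22},{"x":0,"y":0,"z":0.5,"spin":0,"jaw":22},{"x":0,"y":0,"z":0.5,"spin":0,"jaw":22}])

```text
time: 21.15
eef_pos: [0.4869, 0.0667, 0.109]
tcp_rot: [2.329, 2.107, 0.001]
force: [-8.3, -1.5, 15.3]
finger_gap: 0.0288
```

arm_command(moves=[{"x":0,"y":0,"z":0,"spin":0,"jaw":22},{"x":0,"y":0,"z":0,"spin":0,"jaw":22},{"x":0,"y":0,"z":0,"spin":0,"jaw":22},{"x":0,"y":0,"z":0,"spin":0,"jaw":22},{"x":0,"y":0,"z":0,"spin":0,"jaw":22}])

```text
time: 21.65
eef_pos: [0.4868, 0.0667, 0.1089]
tcp_rot: [2.329, 2.107, 0.001]
force: [-7.2, -1.4, 15.2]
finger_gap: 0.0287
```

```bash
python3 - <<'E'
from h import *
s=take('side','s14');c=take('scene','c14')
cv2.imwrite('pics/f14.png',np.hstack([cv2.resize(s['frame'][180:280,250:400],(400,300)),cv2.resize(c['frame'][230:350,240:400],(400,300))])[...,::-1])
arc([.04],dz=.003)
W=cloud(s);hsv=cv2.cvtColor(s['frame'],cv2.COLOR_RGB2HSV)
for n,W in(('side',cloud(s)),('scene',cloud(c))):
  m=(abs(W[...,0]-.563)<.08)&(abs(W[...,1]-.059)<.045)
  for a,b,l in[(.081,.0885,'top'),(.050,.059,'block')]:
    P=W[m&(W[...,2]>a)&(W[...,2]<b)];print(n,l,len(P),np.percentile(P,[2,98],0).round(3).tolist())
E
```

```text
t 21.75 pos [0.4868 0.0667 0.109 ] ang 0.039 rad 0.2064 F [-8.5 -1.2 14.7] gap 0.0282
0.04 [ 0.4 -3.7 -0.4]
side top 191 [[0.534, 0.03, 0.081], [0.592, 0.08, 0.088]]
side block 246 [[0.511, 0.03, 0.05], [0.618, 0.081, 0.058]]
scene top 206 [[0.538, 0.032, 0.082], [0.596, 0.086, 0.088]]
scene block 252 [[0.513, 0.043, 0.051], [0.621, 0.086, 0.059]]
```

View pics/f14.png

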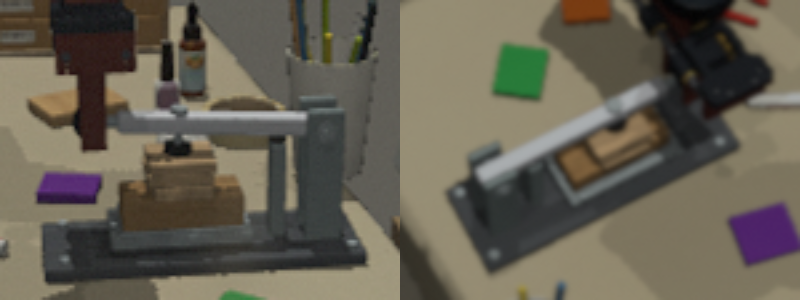

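The foot bears on the middle of the top plate, the stack is straight, and the push holds steady at about 15 N at the knob. I hand in.

```bash
python3 - <<'E'
from h import *
print(env.close_job());st=telemetry.read_state();print(st['time'],st['force'],st['eef_pos'],st['finger_gap'])
E
```

```text
the job is handed in; nothing more can be done
None
the job is handed in; nothing more can be done
```

The job is handed in at about 21.8 s of the 72 s allowed. Two loose plates are on plate 0 and the clamp arm is pressed down, still held by its knob. No verdict was reported, and state reads are closed after hand-in, so these checks are all from just before it.

- **Number of plates:** plate 0's top measured about 66 mm above the table, so one more plate would reach only 76 mm, short of the foot's 79 mm. Two reach about 86 mm.
- **Stack:** before pressing, the top plate was centred within about 1 mm of the block and the one under it within about 3 mm. Both lay square. The last camera images still show the stack straight with the foot on the middle of the top plate. The block's position under load was checked only by the edges seen from two cameras.
- **Arm angle:** I worked this out from the gripper position as about 0.04 rad. The stack height predicts about 0.054 rad. The difference comes from not knowing the knob's exact place in the grip. Both are under 0.115 rad, and a gap still showed over the stop post.
- **Push:** the upward force at the knob held steady at about 15 N for the last second, which I work out as about 20 N at the foot. I could not read the forces at the foot or the bed directly. A sideways force of about 8 N remained on the tool, because my arc was about 3 mm short of the true radius.

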